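# Nest the spare channel upside down on the pair

## Robot

A 6-joint arm with a two-finger parallel gripper is mounted at the origin on a cart in front of the work surface, level with it; the furniture and walls round the work are solid. World frame = base frame: x ahead of the robot, y to its left, z up, the work surface at z = 0. Lengths are in m, angles in rad, forces in N, time in s.
With the tool pointing down it reaches from about 0.3 to 0.825 m from the base axis. Payload 5.4 kg.
Tool frame: the origin (TCP) lies at the very end of the fingers, on their centre line; the grasp point (between the pads) lies 19 mm behind it; z points along the fingers, y is the line along which they close (so a half turn about z gives the same grasp; the last joint's range is limited). The gripper opens to 92 mm and grips with 3 to 60 N. Pads are 20 mm wide; open, the fingers measure 128 mm over their backs; the gripper's body (75 mm by 189 mm) begins 69 mm behind the grasp point.
Start: joints at [1.028, 0.158, 1.597, -0, 1.386, -0.21], TCP at [0.188, 0.543, 0.215] pointing down, gripper open.
Joint ranges: [-2.91, 2.91], [-0.94, 2.29], [0.18, 2.7], [-1.29, 4.43], [0.17, 2.64], [-3, 3]. Speed limits (rad/s): [2.57, 2.57, 3.14, 3.14, 3.14, 3.14].

## Interface

Orientations are given as a rotation vector (axis times angle).
In Python, from workcell import bot gives the robot as it stands. Calls block until the motion is done:
- bot.goto(position, orientation): joint-space move of the TCP to a pose.
- bot.line_to(position, rot=None, max_speed=0.15): straight line of the TCP; rot=None keeps the orientation; max_speed is the mean speed in m/s.
- bot.set_joints(angles): joint-space move.
- bot.set_gripper(opening, newtons=None): opening from 0.0 (shut) to 1.0 (fully open); newtons is the grip in N (None keeps the last); returns when the fingers have stopped.
- bot.hold(seconds).
- bot.inverse_kinematics(position, orientation): joint angles nearest the present ones, or None.
- bot.read_camera(name): name is "scene" or "top" or "wrist"; returns a dict with "pixels" (384x512x3 uint8, blue, green, red), "fx", "fy", "cx", "cy" (pixels), "R" (3x3) and "t" (3): a world point X has camera coordinates R X + t. Camera axes: x right, y down, z forward; pixel columns grow to the right and rows downward; lengths in m; the calibration is good to about 2 mm. The wrist camera is an equidistant fisheye: a pixel r from the principal point sees the ray r / f radians off the axis. A picture is of the moment at which its call begins. There is no depth.
A pose or a line that the arm cannot do raises bot.MotionError and nothing moves.
- bot.job_done(): hands the job in; it is judged then, once.
Readings, each from a call of its own:
- bot.current_clock(): time.
- bot.current_joints(): joint angles.
- bot.current_joint_vel(): joint speeds.
- bot.current_effort(): joint torques, N m.
- bot.current_ee_pos(): TCP position.
- bot.current_tool_rot(): TCP orientation.
- bot.current_contact_force(): force on the tool from outside, world axes, zero at the start.
- bot.current_ft_torque(): the same for the moment, N m.
- bot.current_opening(): opening from 0.0 (shut) to 1.0 (fully open).
- bot.current_grip_force(): force on a finger pad.
Only numpy, scipy, OpenCV 4.12 (cv2) and the standard library are available. Lean on these libraries where they do the work, as an engineer would, in place of code of your own. Each camera call takes 0.05 s, during which the arm holds its last target. There are 200 camera calls.

## Task

A spare aluminium U-channel lies on the bench with its legs up. Turn it over and nest it legs down on the two shorter channels that lie legs up side by side in the small rack: one of its legs goes down inside each of the two, fully seated, in line with them and with both its ends sticking out past theirs. Leave the two short ones lying in the rack, and leave the angle piece, the vial and the hex key where they are.

Things in the scene. Friction and masses are not known exactly. Their poses are not given: they have to be found in the camera images.
- channel: Spare channel: aluminium U section 34 wide, 24 high, 4 thick (26 between legs), 60 mm long, 0.1 kg, two dark holes in its web; the longest, loose, legs up at first. Origin: centre of the web's outer face (underside while legs are up). x along its length, z from web to leg tips. Stands stably on either end. Grip it across the legs (34 mm) or over its ends (60 mm).
- rack: Grey open-ended rack, fixed, 54 (x) x 77 (y) x 22 (z) mm. Origin: centre of underside; x along the channels in it. Floor 6 mm up; 3 mm side walls rise 16 mm above it, end lips 4 mm. Spare channel seated upside down: its web's outer face is 34 mm above this origin, its ends 30 mm from the middle, outside the rack (room for fingers); about 8 mm of play to either side.
- short_left: Short channel, aluminium U section 34 wide, 24 high, 4 thick (26 between legs), 44 mm long, 0.12 kg, loose, lying legs up in the +y half of the rack, its centre 17.5 mm from the rack's centre line (up to 1 mm of play). Origin: centre of the underside of its web; x along its length, z up.
- short_right: The same short channel in the -y half of the rack, touching or within 2 mm of its fellow.
- angle: Bystander: a plain aluminium L-shaped angle, 60 long, 34 wide, 24 high, 4 thick, one leg flat on the bench, one hole. It may lie in either of two places on the right, the spare channel in the other. Origin: centre of the underside; x along its length, upright leg at +y. Leave it.
- vial: Bystander: small clear screw-cap vial, 25 mm across, 48 high, standing beyond the rack. Origin: centre of its underside. Leave it.
- hex_key: Bystander: small hex key with an orange handle, 75 x 31 x 8 mm, lying at the left. Leave it. Behind it, the tall fixed computer case: its right side about 0.17 m left of the robot's centre line, its front about 0.45 m ahead, over 0.3 m high; keep the arm clear of it. The bench right of the centre line is open, its edge 0.26 m off.
There are look-alikes about, which are no part of the job. What is shaped like the short_right but yellow is not meant. Leave any brown look-alike of the short_left alone.

How it is judged:
At the end, for the whole second after the job is handed in: Spare channel at rest upside down (within 8 deg) on the pair, a leg inside each: web face 31 to 37 mm above the rack's origin, within 9 mm of its middle lengthwise, 11 mm sideways, 10 deg in line; short channels legs up on the rack floor, within 6 mm lengthwise (angle between channel's own z axis and vertical above 3 rad and z of channel in the frame of rack between 0.031 and 0.037 m and x of channel in the frame of rack between -0.009 and 0.009 m and y of channel in the frame of rack between -0.011 and 0.011 m and angle between the x axis of channel and the x axis of rack, either way round below 0.17 rad and linear speed of channel below 0.01 m/s and z of each of short_left, short_right in the frame of rack below 0.009 m and angle between each of short_left, short_right's own z axis and vertical below 0.1 rad and x of short_left in the frame of rack between -0.006 and 0.006 m and x of short_right in the frame of rack between -0.006 and 0.006 m); the robot touches nothing.
It fails at once if the angle is pushed more than 25 mm from its place (distance of angle from where it was at the start of the episode above 0.025 m).
It fails at once if the vial is pushed more than 25 mm from its place (distance of vial from where it was at the start of the episode above 0.025 m).
It fails at once if the hex key is pushed more than 25 mm from its place (distance of hex_key from where it was at the start of the episode above 0.025 m).
It also fails if it takes over 72 s, if anything falls off the work surface, if the arm or the gripper's body presses on something with over 40 N, if the wrist force passes 120 N, or if a joint passes its speed limit or range.

## Working session

There is one attempt and no reset: what is moved stays moved. The work goes in short steps, each a Python script; the robot and the scene stay as the last script left them, time stands still between calls to the robot, and variables do not carry over. Pictures are saved under pics/ and viewed, at most 10 in all, crops included, and the job is handed in when it is done.

```bash
mkdir -p pics
python3 - <<'E'
from workcell import bot
import cv2
for n in ("scene","top"):
    c=bot.read_camera(n); cv2.imwrite(f"pics/{n}0.png",cv2.resize(c["pixels"],(800,600),interpolation=cv2.INTER_CUBIC))
    print(n,c["fx"],c["cx"],c["cy"],c["R"],c["t"])
E
```

```text
scene 412.1829523023217 253.2908023134527 187.27377517418833 [[ 0.70077217 -0.71335725  0.00630924]
 [-0.29291172 -0.29578585 -0.90923784]
 [ 0.65047759  0.63532052 -0.41622919]] [-0.42860435  0.19732558  0.53480216]
top 480.7484715298251 256.8517999418352 196.4612872814026 [[ 0.01443542 -0.99987863 -0.00585977]
 [-0.97927552 -0.01295346 -0.20211794]
 [ 0.20201751  0.00865599 -0.97934366]] [-0.06985014  0.56059339  0.78383486]
```

View pics/scene0.png

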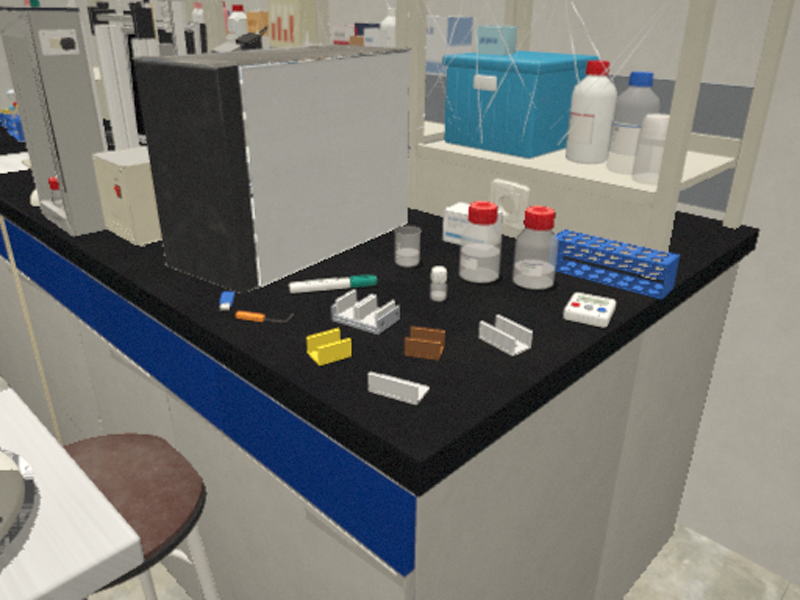

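View pics/top0.png

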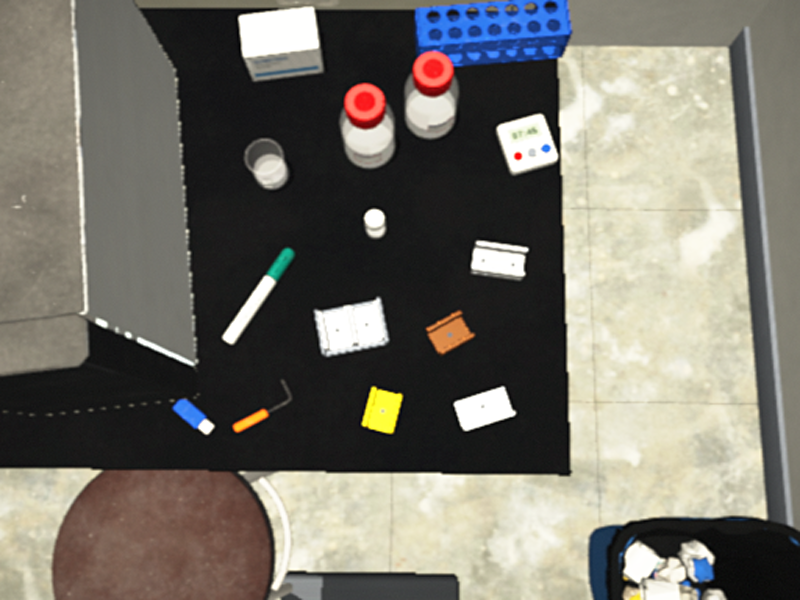

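Scene: the spare channel (two legs, two holes) is at about (498,261) in the enlarged top view. The angle is at (485,409), the rack at (351,327) and the vial at (375,222). I'll crop the channel and rack.

Run:
```python
import cv2,numpy as np
from workcell import bot
im=bot.read_camera("top")["pixels"]
a=im[145:185,295:345]; b=im[185:232,196:254]
f=lambda a:cv2.resize(a,None,fx=8,fy=8,interpolation=cv2.INTER_CUBIC)
a=f(a);b=f(b)
h=max(a.shape[0],b.shape[0]);
p=lambda a,w:cv2.copyMakeBorder(a,0,h-a.shape[0],0,w-a.shape[1],cv2.BORDER_CONSTANT)
cv2.imwrite("pics/crop1.png",np.hstack([p(a,400),p(b,400)]) if b.shape[1]<=400 else np.hstack([p(a[:, :336],336),p(b,464)]))
```

```text
(no output)
```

View pics/crop1.png

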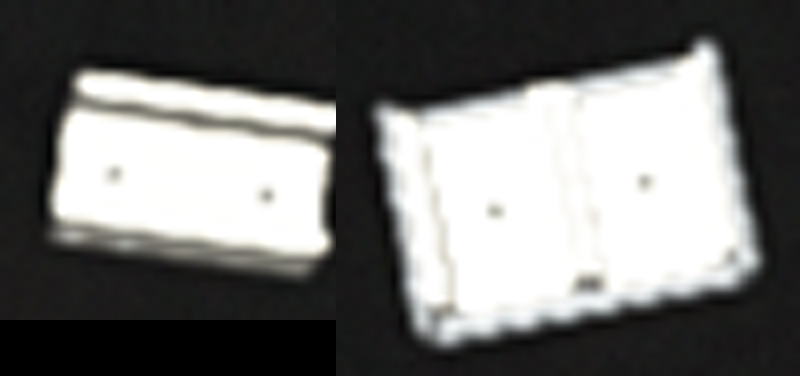

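Crop: the channel's holes are at (114,174) and (267,194) in the left half. The short channels' holes are at (495,210) and (645,181) in the right half. My plan is to grip the channel over its ends, roll it 90° onto its side, regrasp, and roll it another 90° into the rack.

```bash
cat > h.py <<'E'
import numpy as np
from workcell import bot
from scipy.spatial.transform import Rotation as Ro
def pix(c,u,v,z):
    R,t=np.array(c["R"]),np.array(c["t"]); o=-R.T@t
    d=R.T@[(u-c["cx"])/c["fx"],(v-c["cy"])/c["fy"],1]; return o+d*(z-o[2])/d[2]
Z=np.array([0,0,1.])
def pose(C,lean,t,e,flip=1):
    """C section centre, lean = direction (rad) body leans to, t tilt; TCP e past C"""
    l=np.array([np.cos(lean),np.sin(lean),0]); z=-(np.cos(t)*Z+np.sin(t)*l)
    y=flip*np.cross(Z,l); x=np.cross(y,z)
    return np.array(C)+e*z, Ro.from_matrix(np.c_[x,y,z]).as_rotvec(), z
E
python3 - <<'E'
from h import *
c=bot.read_camera("top")
g=lambda x,x0:x0+(x+.5)/8-.5
h1=pix(c,g(114,295),g(174,145),.004);h2=pix(c,g(267,295),g(194,145),.004)
s1=pix(c,g(495-336,196),g(210,185),.010);s2=pix(c,g(645-336,196),g(181,185),.010)
C=(h1+h2)/2;S=(s1+s2)/2
print("chan",C,np.linalg.norm(h1-h2),"axis",np.arctan2(*(h1-h2)[1::-1]))
a=np.arctan2(*(s1-s2)[1::-1])-np.pi/2
print("rack",S,np.linalg.norm(s1-s2),"xaxis",a)
for n,(u,v) in dict(vial=(375,233),brown=(450,335),yellow=(382,412),angle=(485,410)).items(): print(n,pix(c,u*.64,v*.64,0).round(3))
D=np.pi/180
ca=np.arctan2(*(h1-h2)[1::-1])
def ok(C,l,t,e):
    r=[]
    for f in(1,-1):
        for up in (0,.08):
            p,rv,z=pose(C,l,t,e,f); q=bot.inverse_kinematics(p+[0,0,up],rv)
            if q is None: break
        else: r.append((f,np.round(q,2).tolist()))
    return r
for t in (30,40,50):
  for s in(1,-1):
    print("pick1",t,s,ok([*C[:2],.012],ca+s*np.pi/2,t*D,.005))
for t in (20,30,40,50):
  for s in(1,-1):
    print("final",t,s,ok([*S[:2],.022],a+s*np.pi/2,t*D,.006))
for P in [(.5,-.19),(.42,-.1),(.55,-.1),(.35,-.1)]:
  for l in range(0,360,30):
    for t in(60,50,40):
      r=ok([*P,.017],l*D,t*D,.006)
      if r: print("P",P,l,t,[k[0] for k in r]);break
E
```

```text
chan [ 0.6295581  -0.17668434  0.004     ] 0.03620857039048056 axis 1.4487771693036766
rack [ 0.54687901 -0.00307928  0.01      ] 0.03507293225001974 xaxis 0.20773148115643325
vial [ 0.665 -0.028  0.   ]
brown [ 0.54 -0.12  0.  ]
yellow [ 0.448 -0.041  0.   ]
angle [ 0.452 -0.161  0.   ]
pick1 30 1 [(1, [-0.57, 0.17, 1.95, 0.4, 0.58, 0.84]), (-1, [-0.57, 0.17, 1.95, 0.4, 0.58, -2.3])]
pick1 30 -1 [(1, [-0.39, 0.92, 0.88, -0.14, 1.85, -1.84]), (-1, [-0.39, 0.92, 0.88, -0.14, 1.85, 1.3])]
pick1 40 1 [(1, [-0.61, 0.12, 2.08, 0.82, 0.42, 0.41])]
pick1 40 -1 [(1, [-0.38, 1.1, 0.64, -0.19, 2.07, -1.86]), (-1, [-0.38, 1.1, 0.64, -0.19, 2.07, 1.28])]
pick1 50 1 [(1, [-0.65, 0.12, 2.19, 1.49, 0.4, -0.28]), (-1, [-0.65, 0.12, 2.19, 1.49, 0.4, 2.86])]
pick1 50 -1 [(1, [-0.37, 1.33, 0.34, -0.26, 2.32, -1.91]), (-1, [-0.37, 1.33, 0.34, -0.26, 2.32, 1.23])]
final 20 1 [(-1, [-0.03, 0.21, 1.83, -0.39, 1.05, -0.05])]
final 20 -1 [(1, [-0.4, 0.31, 1.7, 0.29, 1.34, -0.7]), (-1, [-0.4, 0.31, 1.7, 0.29, 1.34, 2.44])]
final 30 1 [(1, [0.06, 0.25, 1.84, -0.6, 1.06, -2.99]), (-1, [0.06, 0.25, 1.84, -0.6, 1
[... 1141 characters left out ...]
2, -0.1) 300 60 [1, -1]
P (0.42, -0.1) 330 60 [1, -1]
P (0.55, -0.1) 0 60 [1, -1]
P (0.55, -0.1) 30 60 [1, -1]
P (0.55, -0.1) 60 60 [1, -1]
P (0.55, -0.1) 90 60 [1, -1]
P (0.55, -0.1) 120 40 [-1]
P (0.55, -0.1) 150 60 [1, -1]
P (0.55, -0.1) 180 60 [1, -1]
P (0.55, -0.1) 210 60 [1, -1]
P (0.55, -0.1) 240 60 [1, -1]
P (0.55, -0.1) 270 60 [1, -1]
P (0.55, -0.1) 300 60 [1, -1]
P (0.55, -0.1) 330 60 [1, -1]
P (0.35, -0.1) 0 60 [1, -1]
P (0.35, -0.1) 30 60 [1, -1]
P (0.35, -0.1) 60 60 [1, -1]
P (0.35, -0.1) 90 60 [1, -1]
P (0.35, -0.1) 120 40 [1, -1]
P (0.35, -0.1) 210 60 [1, -1]
P (0.35, -0.1) 240 60 [1, -1]
P (0.35, -0.1) 270 60 [1, -1]
P (0.35, -0.1) 300 60 [1, -1]
P (0.35, -0.1) 330 60 [1, -1]
```

```bash
cat >> h.py <<'E'
D=np.pi/180
ca=1.4488; ra=.2077
UP=np.array([0,0,.12])
CH=[.6296,-.1767,.012]; P=[.62,-.19,.017]; RK=[.5469,-.0031,.022]
pick=lambda f:pose(CH,ca-np.pi/2,-30*D,.005,f)
place=lambda f:pose(P,-90*D,60*D,.005,f)
re=lambda f:pose(P,-90*D,-45*D,.006,f)
fin=lambda f:pose(RK,ra-np.pi/2,45*D,.006,f)
E
python3 - <<'E'
from h import *
q=np.array(bot.current_joints())
down=bot.current_tool_rot()
r=np.hypot(.188,.543); k=.34/r
bot.line_to([.188*k,.543*k,.25],max_speed=.25)
q=np.array(bot.current_joints()); q[0]=-.4; q[5]=0; bot.set_joints(q)
print(bot.current_ee_pos(),bot.current_clock())
for n in("pick","place","re","fin"):
  for f in(1,-1):
    p,rv,z=globals()[n](f); print(n,f,*[None if (a:=bot.inverse_kinematics(p+u,rv)) is None else np.round(a,2).tolist() for u in(UP*0,UP)])
E
```

```text
[ 0.34019168 -0.01293881  0.2498713 ] 2.8
pick 1 [-0.57, 0.32, 1.96, 0.54, 0.43, -2.46] [-0.57, 0.1, 1.93, 0.36, 0.66, -2.25]
pick -1 [-0.57, 0.32, 1.96, 0.54, 0.43, 0.68] [-0.57, 0.1, 1.93, 0.36, 0.66, 0.89]
place 1 [-0.8, 1.08, 1.01, 0.68, 1.86, -0.89] [-0.8, 0.9, 1.06, 0.71, 1.97, -0.8]
place -1 [-0.8, 1.08, 1.01, 0.68, 1.86, 2.25] [-0.8, 0.9, 1.06, 0.71, 1.97, 2.35]
re 1 [-0.14, 0.66, 1.59, -0.96, 1.02, 0.44] [-0.14, 0.46, 1.59, -0.88, 1.14, 0.27]
re -1 [-0.14, 0.66, 1.59, -0.96, 1.02, -2.7] [-0.14, 0.46, 1.59, -0.88, 1.14, -2.87]
fin 1 [-0.55, 0.67, 1.56, 0.54, 1.52, -0.96] [-0.55, 0.48, 1.55, 0.54, 1.69, -0.86]
fin -1 [-0.55, 0.67, 1.56, 0.54, 1.52, 2.19] [-0.55, 0.48, 1.55, 0.54, 1.69, 2.29]
```

Run:
```python
from h import *
import cv2
p,rv,z=pick(-1)
bot.set_gripper(.85,30)
bot.goto(p-.1*z,rv)
c=bot.read_camera("wrist"); cv2.imwrite("pics/w1.png",cv2.resize(c["pixels"],(800,600)))
c=bot.read_camera("top"); cv2.imwrite("pics/t1.png",cv2.resize(c["pixels"][100:250,200:400],(800,600)))
print(bot.current_ee_pos(),p-.1*z,bot.current_clock(),bot.current_contact_force())
```

```text
[ 0.58296616 -0.17070154  0.09545567] [ 0.58245304 -0.17091954  0.09427241] 4.525 [ 0.81658569 -0.36137884  0.28066967]
```

View pics/w1.png

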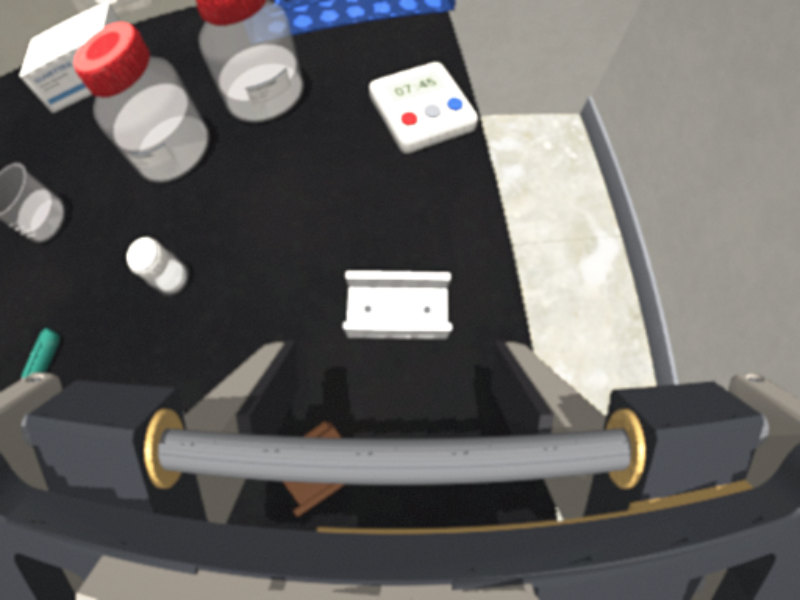

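The wrist view shows the channel at (345–452, 270–338), centred and square between the fingers (290 and 503). I'll grasp it.

Run:
```python
from h import *
import cv2
p,rv,z=pick(-1)
bot.line_to(p,max_speed=.08)
print(bot.current_ee_pos()-p,bot.current_contact_force())
bot.set_gripper(0,40)
print("open",bot.current_opening()*92,bot.current_grip_force())
bot.line_to(p+UP)
p2,rv2,z2=place(-1)
bot.goto(p2+UP,rv2)
print("open",bot.current_opening()*92,bot.current_clock(),bot.current_contact_force())
c=bot.read_camera("wrist");d=bot.read_camera("scene")["pixels"][150:300,250:450]
cv2.imwrite("pics/w2.png",np.hstack([cv2.resize(c["pixels"],(400,300)),cv2.resize(d,(400,300))]))
```

```text
[ 0.00021304 -0.00018926  0.00053304] [-1.08674979 -0.60385907  0.60096903]
open 56.98759565981685 41.05088880518451
open 57.3039993602556 8.6667 [-0.11182156  0.34801053 -0.34943141]
```

View pics/w2.png

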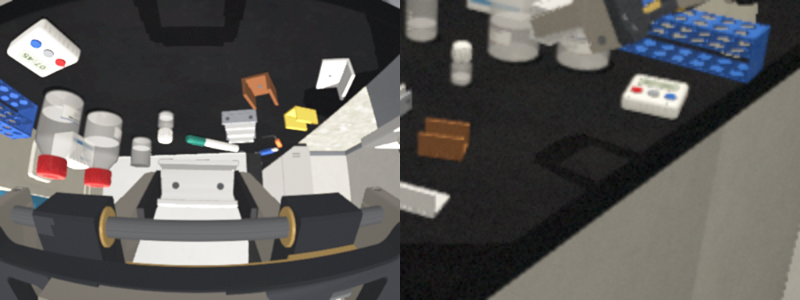

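The channel is held square between the fingers: in the wrist view (left half) its web and holes are at (175–225,185). I'll set it on its side and regrasp.

Run:
```python
from h import *
import cv2
p2,rv2,z2=place(-1)
bot.line_to(p2+[0,0,.006])
for h in (.004,.0025,.001,0,-.001,-.002):
    bot.line_to(p2+[0,0,h],max_speed=.02); F=bot.current_contact_force()
    if F[2]>2.5: break
print(h,F)
bot.set_gripper(.85)
bot.line_to(p2-.12*z2,max_speed=.2)
p3,rv3,z3=re(1)
bot.goto(p2-.12*z2+[0,0,.1],rv2)
bot.goto(p3-.12*z3,rv3)
print(bot.current_clock())
c=bot.read_camera("wrist");d=bot.read_camera("top")["pixels"][110:260,200:400]
cv2.imwrite("pics/w3.png",np.hstack([cv2.resize(c["pixels"],(400,300)),cv2.resize(d,(400,300))]))
```

```text
0 [-1.29081183 -0.43298566  4.61254071]
14.15
```

View pics/w3.png

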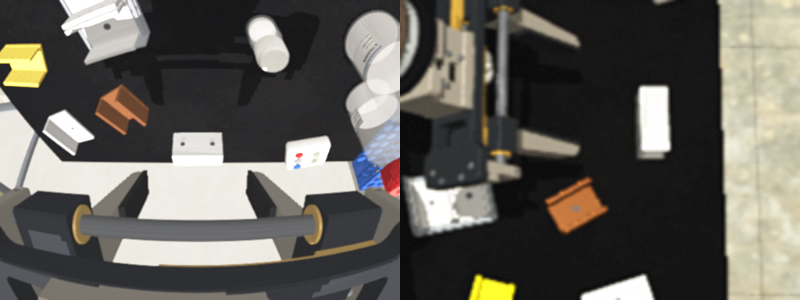

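The channel lies on its side with its web towards +y, at (172–222, 147) in the wrist view, centred between the fingers. I'll regrasp it and carry it over the rack.

Run:
```python
from h import *
import cv2
p3,rv3,z3=re(1)
bot.line_to(p3,max_speed=.1)
bot.set_gripper(0,40)
print("open",bot.current_opening()*92,bot.current_grip_force())
bot.line_to(p3+[0,0,.15])
p,rv,z=fin(1)
bot.goto(p+UP,rv); bot.line_to(p+[0,0,.05])
print("open",bot.current_opening()*92,bot.current_clock(),bot.current_contact_force())
c=bot.read_camera("wrist")["pixels"][100:340,116:396];d=bot.read_camera("scene")["pixels"][150:240,190:295]
cv2.imwrite("pics/w4.png",np.hstack([cv2.resize(c,(400,343)),cv2.resize(d,(400,343))]))
```

```text
open 59.35298088432047 40.0004044175148
open 59.317041213445435 19.0583 [ 0.14850229 -0.20631251 -0.90227607]
```

View pics/w4.png

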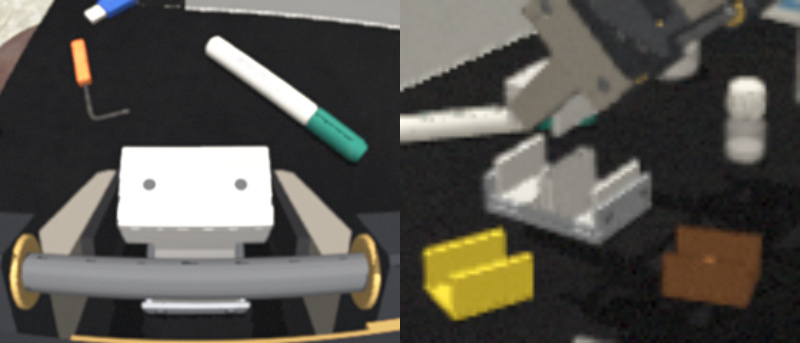

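The channel is upside down (web and holes up at (195,185)) and square above the rack. I'll lower it, watching the contact force.

Run:
```python
from h import *
import cv2
p,rv,z=fin(1)
for h in [.026,.022,.018,.013,.008,.005,.003,.0015,0,-.001,-.002,-.003]:
    bot.line_to(p+[0,0,h],max_speed=.03); F=np.array(bot.current_contact_force())
    if F[2]>3: break
print(h,F,bot.current_ee_pos()-p,bot.current_clock())
d=bot.read_camera("scene")["pixels"][150:240,190:295]
cv2.imwrite("pics/s5.png",cv2.resize(d,(600,514)))
```

```text
-0.001 [-0.86106749 -1.50133198  7.26711219] [ 2.90951808e-04 -9.89272585e-05  2.79577787e-04] 22.5583
```

View pics/s5.png

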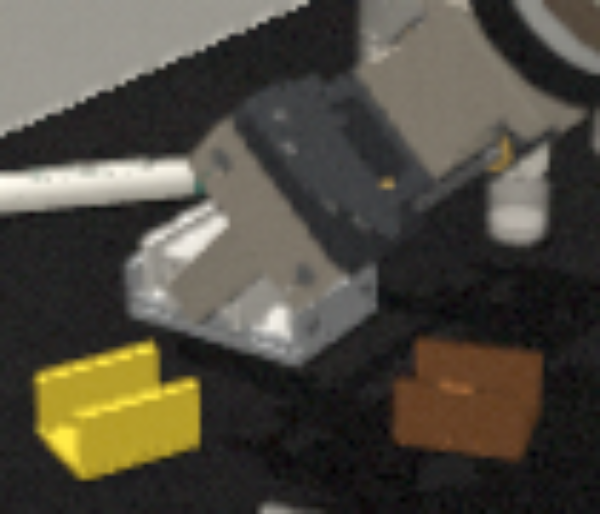

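The channel made contact at the expected seated height, and the finger is at (230,250) just outside the rack end. I'll release, retreat and check.

Run:
```python
from h import *
import cv2
p,rv,z=fin(1)
bot.set_gripper(.82)
bot.line_to(p-.12*z,max_speed=.1)
bot.line_to(p-.12*z+[0,-.08,.08])
c=bot.read_camera("wrist")["pixels"];d=bot.read_camera("scene")["pixels"][150:240,190:295];e=bot.read_camera("top")["pixels"][180:240,190:260]
f=lambda a:cv2.resize(a,(400,343),interpolation=cv2.INTER_CUBIC)
cv2.imwrite("pics/s6.png",np.hstack([f(e),f(d)]))
print(bot.current_clock())
```

```text
25.4583
```

View pics/s6.png

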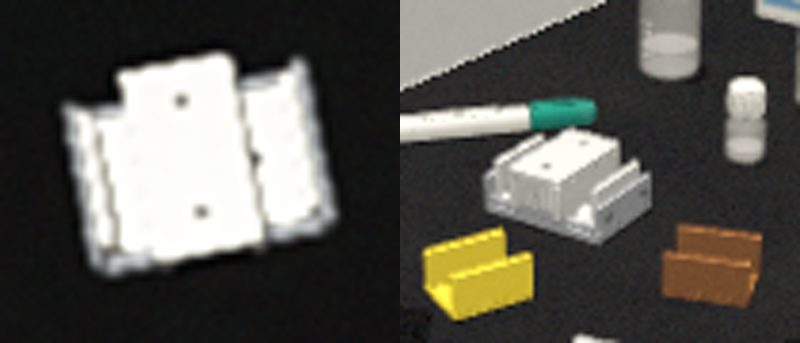

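The channel looks nested and level, with its holes at (181,99) and (202,211) in the top crop. I'll compare the numbers with the rack.

Run:
```python
from h import *
c=bot.read_camera("top")
g=lambda u,v:pix(c,190+u*70/400,180+v*60/343,.034)
a,b=g(181,99),g(202,211); m=(a+b)/2-[*RK[:2],.034]
print(np.linalg.norm(a-b),np.arctan2(*(a-b)[1::-1])-ra, m[0]*np.cos(ra)+m[1]*np.sin(ra), -m[0]*np.sin(ra)+m[1]*np.cos(ra))
```

```text
0.03636174595671578 0.0027915801007386276 -0.0006794877856383524 0.0008018621794847015
```

```bash
python3 -c "
from workcell import bot
print(bot.job_done())"
```

```text
the job is handed in; nothing more can be done
None
```

The spare channel is nested legs down on the two short channels, measured within about 1 mm of the rack's middle and 0.2° of its line; handed in after about 26 s of the 72 s allowed, no verdict returned.

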